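Release the battery pack of the decorating wheel with the pin tool

TASK

The battery pack of the cordless decorating wheel needs charging. Take the blue-handled pin tool from the rack, press the red release button down in its pit with the pin, and, keeping the button held down, push the pack out to its stop. Then hang the pin tool back upright in the hole it came from, and leave the green-handled stamp, the plate and the jar where they are.

Things in the scene. Friction and masses are not known exactly. Their poses are not given: they have to be found in the camera images.
- wheel_unit: Decorating wheel, fixed: white housing with a round aluminium wheel (170 mm wide, centre at x = 150 mm, top 68 mm high) and, on the robot's side, a channel with the black battery pack. Origin: on the table below the unpushed release button. x to the wheel, y along the channel (closed at +y, open at -y), z up. Channel x, y = -54..54, -65..65 mm, 56 mm high. Yaw within 20 degrees.
- pack (a joint): How far the black battery pack (72 mm in x, 104 mm in y, flat top 60 mm above the table) is slid out along -y of the wheel unit: 0 = home, latched; 0.060 m = fully out at its stop, still on its guide. Friction about 1.5 N; it stays where it is left. Latched unless the button is at least 6 mm down; beyond 16 mm out the latch cannot catch on the way out.
- release (a joint): How far the red release button in the pack is pressed down: 0 = up, 0.010 m = fully down. Spring: about 2 N to start, 4.2 N at 6 mm where it frees the pack, 5.6 N at the bottom. It springs up when let go.
- button_top (a point): Centre of the red release button's top face; moves with button and pack. The button lies in a square pit 18 mm wide, upright walls, framed in yellow, in the middle of the pack's top; when up, its top is 8 mm below the pack's top and 52 mm above the table. A pin standing in the pit can slide the pack by pushing on the pit's wall. Axes as the wheel unit's.
- pin_tool: Pin tool, 80 g, hanging upright in a rack hole: round steel pin 6 mm thick, 40 mm long; above it a round brass collar 44 mm wide, 6 mm thick, resting on the rack; above that a BLUE square handle 22 x 22 mm, 50 mm tall. Origin: lower end of the pin, z up (collar z = 40..46 mm, handle to 96 mm; origin 15 mm above the table at the start); x, y square to the handle's faces.
- stamp_tool: Stamp, same collar and handle as the pin tool but the handle is GREEN, with a black rubber foot 20 mm wide, too wide for the pit. It hangs in the rack's other hole and stays there. Origin: centre of its lower end.
- rack: Pale wooden rack, fixed, 190 mm (x) by 80 mm (y), top 55 mm above the table. Two round holes 24 mm wide go through its 12 mm top board at x = -48 and +48 mm, y = 0; below them is free space down to 4 mm above the table. Origin: on the table below its middle, z up. Which tool hangs in which hole varies.
- plate: Shallow blue plate, 124 mm wide, 16 mm high, lying on the wheel, its rim about 85 mm above the table; leave it alone. Origin: centre of its underside.
- gilt_jar: Small amber jar with a brass cap, 48 mm wide, 45 mm high, standing on the table between the wheel and the rack, on the far side; leave it alone. Origin: centre of its underside.
There are look-alikes about, which are no part of the job. Of the things shaped like the pin_tool, the steel one is meant.

How it is judged:
On the way, in this order (a step that is already met when the one before it is completed fails the run):
1. the pin tool holds the release button at least 6 mm down, the pack still home (less than 15 mm out) (value of joint release above 0.006 m and contact force between pin_tool and wheel_unit above 0.5 N and value of joint pack below 0.015 m), for 0.05 s.
2. the pack is at least 45 mm out while the pin tool still holds the button at least 4 mm down (value of joint pack above 0.045 m and value of joint release above 0.004 m and contact force between pin_tool and wheel_unit above 0.5 N), for 0.05 s.
At the end, for the whole second after the job is handed in: The pack is at least 45 mm out of its 60 mm, the button is up again, and the pin tool hangs at rest in the hole it came from (within 22 mm of its starting place, upright within 10 degrees) (value of joint pack above 0.045 m and value of joint release below 0.002 m and distance of pin_tool from where it was at the start of the episode below 0.022 m and angle between pin_tool's own z axis and vertical below 0.17 rad and linear speed of pin_tool below 0.02 m/s); the robot touches nothing.
It fails at once if the stamp is moved by more than 25 mm (distance of stamp_tool from where it was at the start of the episode above 0.025 m).
It fails at once if the plate is moved by more than 25 mm (distance of plate from where it was at the start of the episode above 0.025 m).
It fails at once if the jar is moved by more than 25 mm (distance of gilt_jar from where it was at the start of the episode above 0.025 m).
It also fails if it takes over 56 s, if anything falls off the work surface, if the arm or the gripper's body presses on something with over 40 N, if the wrist force passes 120 N, or if a joint passes its speed limit or range.

ROBOT

A 7-joint arm with a two-finger parallel gripper is mounted at the origin on the work surface. World frame = base frame: x ahead of the robot, y to its left, z up, the work surface at z = 0. Lengths are in m, angles in rad, forces in N, time in s.
With the tool pointing down it reaches from about 0.4 to 0.9 m from the base axis. Payload 5.5 kg.
Tool frame: the origin (TCP) lies on the centre line of the jaws, within the pads' length; the fingertips stand 19 mm ahead of it and the grasp point (between the pads) is the TCP (robot.tips_ahead is the distance from the TCP to the fingertips, in m); z points along the fingers, y is the direction in which the jaws open and shut (so a half turn about z gives the same grasp; the last joint's range is limited). The gripper opens to 92 mm and grips with 3 to 60 N. Pads are 19 mm wide; open, the fingers measure 130 mm over their backs; the gripper's body (75 mm by 190 mm) begins 47 mm behind the grasp point.
Start: joints at [0.263, 0.501, -0.427, 1.55, 0.221, 1.138, -0.21], TCP at [0.65, 0, 0.219] pointing down, gripper open.
Joint ranges: [-2.88, 2.88], [-0.31, 2.03], [-1.54, 1.56], [0.2, 2.42], [-1.41, 4.55], [0.19, 2.02], [-2.57, 2.57]. Speed limits (rad/s): [2.57, 2.57, 3.14, 3.14, 3.14, 3.14, 3.14].

INTERFACE

Orientations are given as a 3x3 rotation matrix whose columns are the frame's x, y, z axes.
In Python, from cell import robot, eyes gives the robot as it stands. The module is installed in compiled form; this text tells all that it offers.
- The arm moves only by the tool apply_moves, never from a script. Its argument "plan" is a list of rows, each a list of 2 entries, a list of its own where there are three numbers: the shift along the tool's x, y, z in cm, then the turn, a rotation vector about the tool's x, y, z in rad. In form: [[[dx, dy, dz], [ax, ay, az]], ...]. A call has 1 to 12 rows; each row is the pose to reach, as a shift and turn from the pose measured when the call began, along the tool's axes at that moment; what a row does not reach only later rows make up. A row lasts 1/12 s, in which the tool goes at most 41.7 mm and 7.16 degrees, less where a joint would pass 70% of its speed; a pose out of reach is approached as far as the arm can. A call with a gripper value outside its range is refused whole. "fingers" is the opening, from -1 (shut) to 1 (fully open), set as the call begins (left out, the last holds). The fingers move at their own pace and stop on an object; "grip_force" is the grip in N (left out, the last holds). Time passes only in rows, so rows that repeat a pose let the fingers close. It gives the time, the measured TCP pose, the force and the opening at its end, in the units of the state.
- robot.read_state(): the state, without advancing time (a new reading comes with each control period).
- eyes.capture(name): name is "scene" or "side" or "wrist"; returns a dict with "color" (420x560x3 uint8, red, green, blue), "fx", "fy", "cx", "cy" (pixels), "eye" and "attitude" of the camera in the world. Camera axes: x right, y down, z forward; pixel columns grow to the right and rows downward; lengths in m; the calibration is good to about 2 mm. A picture is of the moment at which its call begins. There is no depth.
- robot.job_done(): hands the job in, once; it reports no verdict.
The state is a dict: "time": time; "q": joint angles; "joint_vel": joint speeds; "joint_efforts": joint torques, N m; "ee_pos": TCP position; "tool_rot": TCP orientation; "contact_force": force on the tool from outside, world axes, zero at the start; "ft_torque": the same for the moment, N m; "width": opening from 0.0 (shut) to 1.0 (fully open).
Only numpy, scipy, OpenCV 4.12 (cv2) and the standard library are available. Lean on these libraries where they do the work, as an engineer would, in place of code of your own. Each camera call takes 0.05 s, during which the arm holds its last target.

## Working session

There is one attempt and no reset: what is moved stays moved. The work goes in short steps, Python scripts to look and compute and a tool call to move; the robot and the scene stay as the last step left them, time stands still between calls to the robot, and variables do not carry over. Pictures are saved under pics/ and viewed, and the job is handed in when it is done.

Besides the shell and the picture viewer there is one more tool, called after "Request:" as a command line: name --argument value ..., lists and objects as JSON in quotes. apply_moves: Moves the arm, as the interface text tells. Its arguments: {"type":"object","properties":{"plan":{"type":"array"},"fingers":{"type":"number"},"grip_force":{"type":"number"}},"required":["plan"]}

```bash
mkdir -p pics; cat > h.py <<'E'
from cell import robot, eyes
import numpy as np, cv2, json, pickle
def snap(name,tag):
    c=eyes.capture(name); pickle.dump(c,open(f'pics/{tag}.pkl','wb'))
    cv2.imwrite(f'pics/{tag}.png',cv2.cvtColor(c['color'],cv2.COLOR_RGB2BGR)); return c
def load(tag): return pickle.load(open(f'pics/{tag}.pkl','rb'))
def crop(tag,u0,v0,u1,v1,s,out):
    im=cv2.imread(f'pics/{tag}.png')[v0:v1,u0:u1]
    cv2.imwrite(f'pics/{out}.png',cv2.resize(im,None,fx=s,fy=s,interpolation=cv2.INTER_CUBIC))
def ray(c,u,v):
    d=np.array(c['attitude'])@np.array([(u-c['cx'])/c['fx'],(v-c['cy'])/c['fy'],1.]); return np.array(c['eye']),d/np.linalg.norm(d)
def onz(c,u,v,z):
    e,d=ray(c,u,v); return e+d*(z-e[2])/d[2]
def proj(c,p):
    q=np.array(c['attitude']).T@(np.array(p)-np.array(c['eye'])); return c['fx']*q[0]/q[2]+c['cx'],c['fy']*q[1]/q[2]+c['cy']
E
python3 - <<'E'
from h import *
print(robot.read_state())
for n in ['scene','side','wrist']:
    c=snap(n,n+'0'); print(n,c['eye'],np.array(c['attitude']).round(3).tolist(),c['fx'],c['cx'],c['cy'])
E
```

```text
{'time': 0.0, 'q': array([ 0.26321761,  0.50185459, -0.42680943,  1.55146261,  0.22075562,
        1.13830363, -0.21030142]), 'joint_vel': array([-0.00019968, -0.00023566,  0.00044713, -0.00092815, -0.00078154,
       -0.00066656, -0.00120881]), 'joint_efforts': array([-1.62834690e-04, -5.66597199e+01, -5.81602022e+00, -2.79113513e+01,
       -6.85700797e-02,  3.08415934e-02,  1.78752666e-04]), 'ee_pos': array([ 6.49269987e-01, -2.86282491e-05,  2.18170504e-01]), 'tool_rot': array([[-3.55779269e-05,  9.99998048e-01, -1.97563590e-03],
       [ 9.99999993e-01,  3.58021216e-05,  1.13444519e-04],
       [ 1.13515030e-04, -1.97563185e-03, -9.99998042e-01]]), 'contact_force': array([ 0.46358679, -0.15060812,  0.23332383]), 'ft_torque': array([ 0.00953579,  0.01076227, -0.05273431]), 'width': 1.0018285262638198}
scene [1.24135639 0.62672114 0.73057257] [[-0.634, 0.49, -0.599], [0.773, 0.399, -0.493], [-0.003, -0.775, -0.632]] 516.2705183669567 274.4286214121958 202.1119344120707
side [0.24596376 0.53917956 0.72321146] [[-0.774, -0.485, 0.407], [-0.633, 0.59, -0.501], [0.003, -0.645, -0.764]] 502.72319816572 276.94592664664344 213.95409080428587
wrist [0.64955583 0.08017234 0.383965  ] [[1.0, 0.001, -0.003], [0.0, -0.954, -0.298], [-0.003, 0.298, -0.954]] 366.91191733252634 286.92654633394056 210.88983219079324
```

View pics/scene0.png

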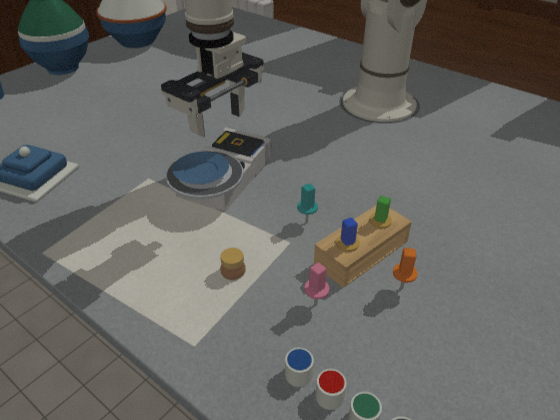

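View pics/side0.png

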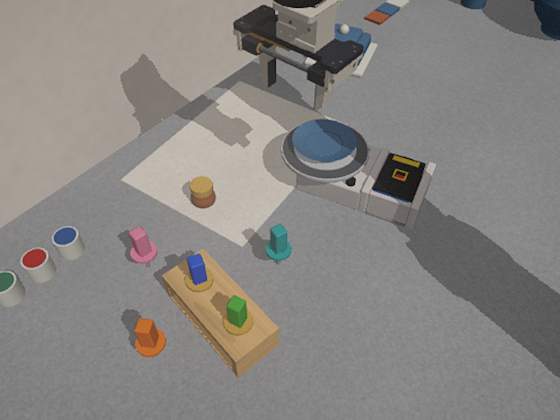

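View pics/wrist0.png

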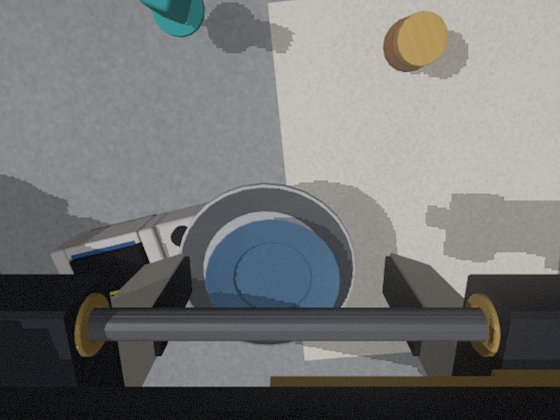

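The scene view shows the blue pin tool at about (349,232), the green stamp at (383,210) in the rack, and the pack at (240,145). The side view has blue at (197,270), green at (237,312) and the pit at (400,175). I'll enlarge both.

```bash
python3 - <<'E'
from h import *
crop('scene0',290,170,430,290,5.5,'s_rack'); crop('scene0',190,115,290,205,7,'s_unit')
crop('side0',150,235,290,375,4.2,'d_rack'); crop('side0',345,140,445,230,7,'d_unit')
E
```

```text
(no output)
```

View pics/s_rack.png

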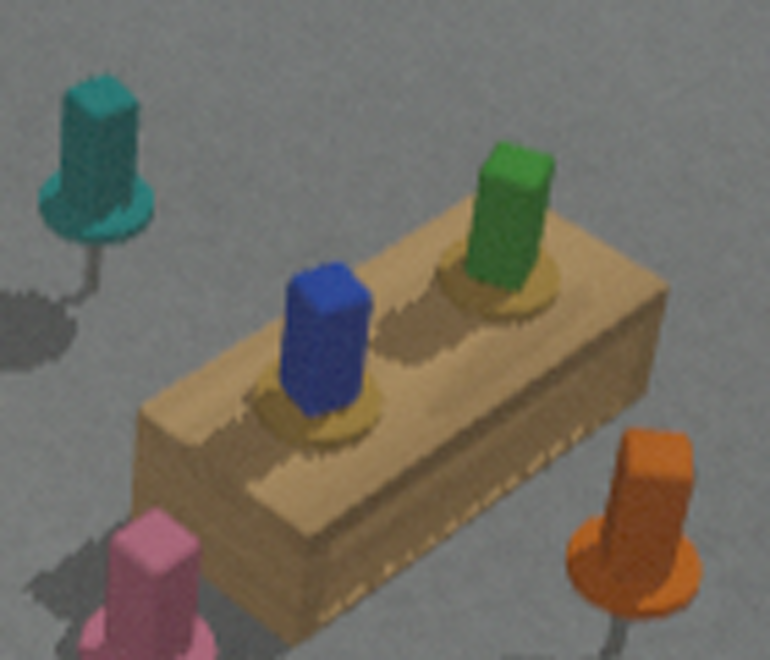

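View pics/s_unit.png

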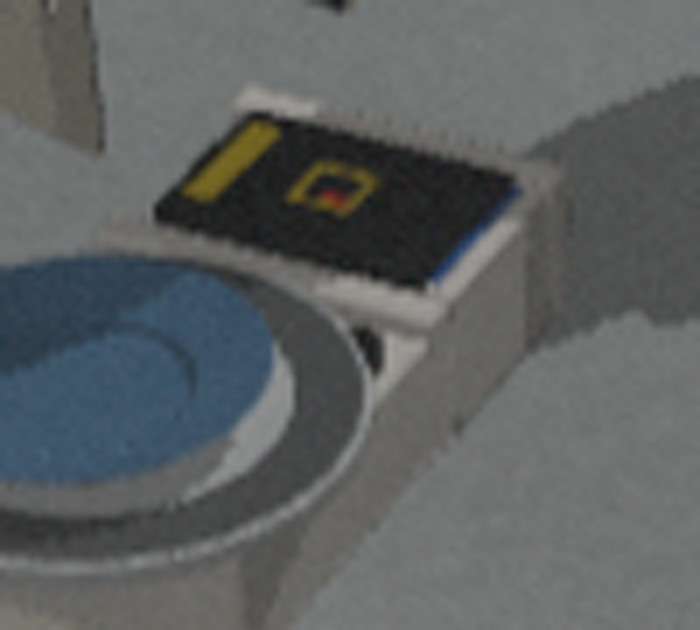

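View pics/d_rack.png

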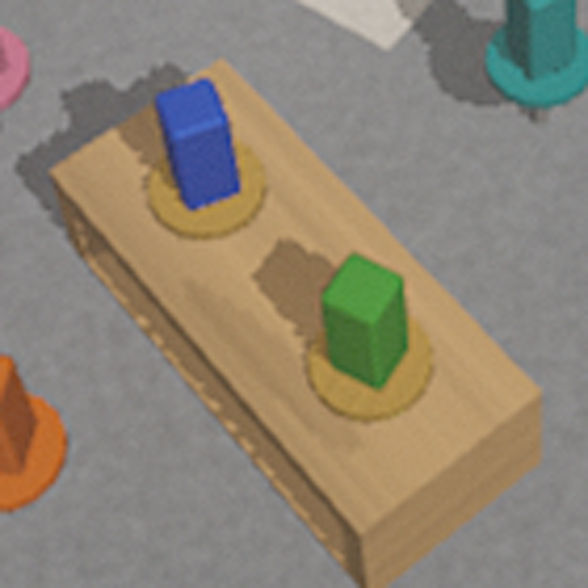

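View pics/d_unit.png

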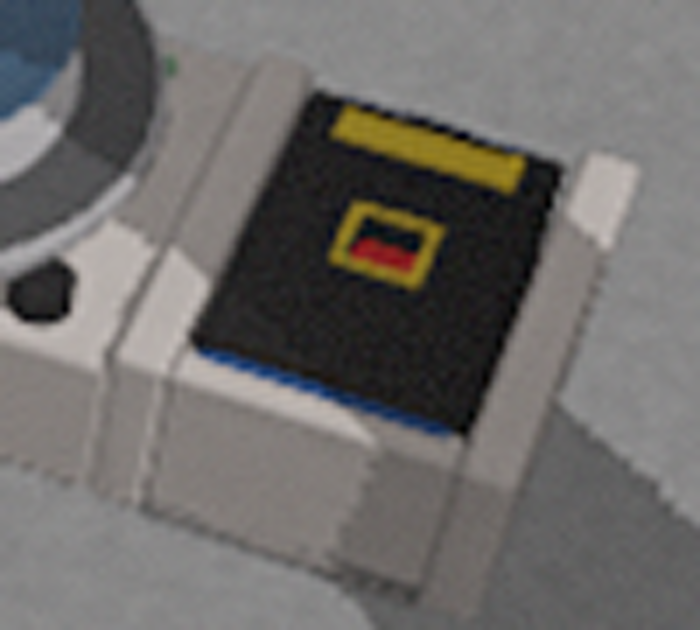

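```bash
python3 - <<'E'
from h import *
s=load('scene0'); d=load('side0')
S=lambda p,o,k:(p[0]/k+o[0]-.0,p[1]/k+o[1])
def tri(a,b):
    (e1,d1),(e2,d2)=ray(s,*a),ray(d,*b)
    A=np.array([d1,-d2]).T; t=np.linalg.lstsq(A,e2-e1,rcond=None)[0]
    p,q=e1+t[0]*d1,e2+t[1]*d2; return ((p+q)/2*1000).round(1),round(np.linalg.norm(p-q)*1000,1)
su=((190,115),7);du=((345,140),7);sr=((290,170),5.5);dr=((150,235),4.2)
print('frame tri',tri(S((334,189),*su),S((386,245),*du)))
for nm,c,k,ps in [('s',s,su,[(250,112),(520,185),(430,288),(157,205),(334,189)]),('d',d,du,[(312,95),(562,160),(465,432),(200,345),(386,245)])]:
    for p in ps: print(nm,(onz(c,*S(p,*k),.06)*1000).round(1))
print('blue top tri',tri(S((331,289),*sr),S((190,108),*dr)))
for p in [(290,283),(338,262),(371,297),(322,315),(331,289)]: print('s blue',(onz(s,*S(p,*sr),.111)*1000).round(1))
for p in [(157,95),(210,80),(228,125),(172,135),(190,108)]: print('d blue',(onz(d,*S(p,*dr),.111)*1000).round(1))
for p in [(503,143),(554,155),(532,187),(480,172)]: print('s green',(onz(s,*S(p,*sr),.111)*1000).round(1))
print('collar s',(onz(s,*S((317,400),*sr),.061)*1000).round(1),'d',(onz(d,*S((207,188),*dr),.061)*1000).round(1))
print('rack')
for p in [(305,535),(668,288),(140,408),(470,198)]: print('s',(onz(s,*S(p,*sr),.055)*1000).round(1))
for p in [(222,58),(52,172),(540,395),(365,535)]: print('d',(onz(d,*S(p,*dr),.055)*1000).round(1))
for nm,a,b in [('teal',(308,187),(278,231)),('pink',(317,269),(139,232)),('orange',(408,253),(146,324)),('jar',(231,256),(202,184))]: print(nm,tri(a,b))
print('plate c',(onz(s,202,170,.085)*1000).round(1),(onz(d,326,143,.085)*1000).round(1))
E
```

```text
frame tri (array([ 482.7, -112.6,   59.1]), np.float64(2.5))
s [ 466.3 -166.8   60. ]
s [442.6 -61.8  60. ]
s [509.3 -44.3  60. ]
s [ 530.2 -149.7   60. ]
s [ 484.7 -109.7   60. ]
d [ 528. -151.   60.]
d [ 462.4 -171.8   60. ]
d [433.7 -68.3  60. ]
d [501.4 -51.4  60. ]
d [ 482.8 -113.4   60. ]
blue top tri (array([609.5, 284.1, 108.1]), np.float64(1.9))
s blue [618.9 274.7 111. ]
s blue [599.9 281.2 111. ]
s blue [607.9 299.2 111. ]
s blue [625.5 291.5 111. ]
s blue [612.8 286.8 111. ]
d blue [621.1 287.7 111. ]
d blue [611.2 271.2 111. ]
d blue [592.7 281.  111. ]
d blue [604.8 296.3 111. ]
d blue [608.1 284.3 111. ]
s green [509.5 291.4 111. ]
s green [504.2 308.6 111. ]
s green [524.5 311.5 111. ]
s green [528.7 293.4 111. ]
collar s [613.3 286.8  61. ] d [607.2 284.9  61. ]
rack
s [663.7 315.6  55. ]
s [479.2 349.6  55. ]
s [649.3 239.   55. ]
s [480.  268.3  55. ]
d [648.5 236.2  55. ]
d [660.4 314.4  55. ]
d [461.  269.5  55. ]
d [473.7 345.8  55. ]
teal (array([557.6, 152.3,  93.7]), np.float64(0.8))
pink (array([728.1, 295.4,  91.3]), np.float64(3.4))
orange (array([596.3, 396.3,  90.9]), np.float64(3.1))
jar (array([763. , 125.8,  41.6]), np.float64(2.6))
plate c [643.2 -66.6  85. ] [625.3 -73.9  85. ]
```

The pin tool's handle is centred near (610,285) mm with yaw about -26°, and the button is near (483,-112) with unit yaw about 13.5°. Next I'll move above the pin tool and refine with the wrist camera.

Request:
apply_moves --plan '[[[4,-0.5,0],[0,0,0.1]],[[8,-1,0],[0,0,0.2]],[[12,-1.6,0],[0,0,0.3]],[[16,-2.2,0],[0,0,0.4]],[[20,-2.8,0],[0,0,0.45]],[[24,-3.3,0],[0,0,0.45]],[[27,-3.7,0],[0,0,0.45]],[[28.5,-3.9,0],[0,0,0.45]],[[28.5,-3.9,0],[0,0,0.45]],[[28.5,-3.9,0],[0,0,0.45]]]'

```text
time: 0.98
ee_pos: [0.6101, 0.2851, 0.218]
tool_rot: [[0.433, 0.901, -0.002], [0.901, -0.433, -0.001], [-0.002, -0.002, -1.0]]
contact_force: [-0.0, -0.2, -1.0]
width: 0.998
```

```bash
python3 - <<'E'
from h import *
c=snap('wrist','wrist1'); st=robot.read_state(); print(st['time'],st['ee_pos'],st['tool_rot'].round(3).tolist()); print(proj(c,[.61,.2855,.111]))
cv2.imwrite('pics/w1b.png',cv2.resize(cv2.imread('pics/wrist1.png'),(800,600)))
E
```

```text
1.0333 [0.61096709 0.28300377 0.21795608] [[0.436, 0.9, -0.002], [0.9, -0.436, -0.002], [-0.003, -0.001, -1.0]]
(np.float64(286.83349350292855), np.float64(204.01028545378819))
```

View pics/w1b.png

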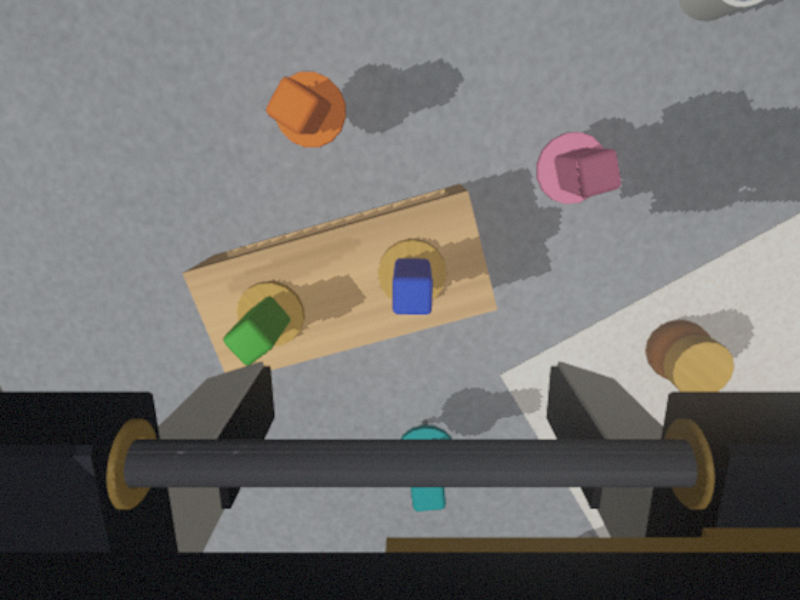

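The blue handle's top face is centred at about (412,296) in the enlarged picture. Its edges line up with the jaws, and the green stamp is well to the left.

```bash
python3 - <<'E'
from h import *
c=load('wrist1'); st=robot.read_state()
for u,v in [(412,296),(393,277),(432,278),(431,314),(393,314)]: print((onz(c,u*.7,v*.7,.111)*1000).round(1))
print('collar',(onz(c,412*.7,272*.7,.061)*1000).round(1))
p=onz(c,412*.7,296*.7,.111); print(st['tool_rot'].T@(np.array([p[0],p[1],.09])-st['ee_pos'])*100)
E
```

```text
[610.  282.6 111. ]
[605.4 296.7 111. ]
[624.  287.1 111. ]
[614.9 268.8 111. ]
[596.1 277.8 111. ]
collar [610.4 283.2  61. ]
[-0.04309966 -0.06396523 12.79580685]
```

Request:
apply_moves --plan '[[[0,0,3],[0,0,0]],[[0,0,6],[0,0,0]],[[0,0,9],[0,0,0]],[[0,-0.05,11],[0,0,0]],[[0,-0.05,12.5],[0,0,0]],[[0,-0.05,12.9],[0,0,0]],[[0,-0.05,12.9],[0,0,0]],[[0,-0.05,12.9],[0,0,0]]]' --fingers 0.2

```text
time: 1.7
ee_pos: [0.6115, 0.2825, 0.0901]
tool_rot: [[0.437, 0.899, -0.0], [0.899, -0.437, -0.001], [-0.001, 0.0, -1.0]]
contact_force: [-0.5, -0.3, 0.4]
width: 0.602
```

Request:
apply_moves --plan '[[[0,0,0],[0,0,0]],[[0,0,0],[0,0,0]],[[0,0,0],[0,0,0]],[[0,0,0],[0,0,0]],[[0,0,0],[0,0,0]],[[0,0,0],[0,0,0]],[[0,0,0],[0,0,0]],[[0,0,0],[0,0,0]]]' --fingers -1 --grip_force 50

```text
time: 2.37
ee_pos: [0.6115, 0.2827, 0.0904]
tool_rot: [[0.437, 0.899, -0.0], [0.899, -0.437, -0.001], [-0.001, 0.001, -1.0]]
contact_force: [-1.1, 0.4, 2.4]
width: 0.237
```

Request:
apply_moves --plan '[[[0,0,-2],[0,0,0]],[[0,0,-5],[0,0,0]],[[0,0,-8.5],[0,0,0]],[[0,0,-12],[0,0,0]],[[0,0,-15],[0,0,0]],[[0,0,-16],[0,0,0]],[[0,0,-16],[0,0,0]],[[0,0,-16],[0,0,0]]]'

```text
time: 3.03
ee_pos: [0.6112, 0.2826, 0.2495]
tool_rot: [[0.437, 0.899, -0.0], [0.899, -0.437, -0.002], [-0.002, 0.0, -1.0]]
contact_force: [-0.7, 0.2, -1.8]
width: 0.231
```

```bash
python3 - <<'E'
from h import *
st=robot.read_state(); print(st['ee_pos'],st['tool_rot'].T@(np.array([.4835,-.112,.25])-st['ee_pos'])*100)
snap('side','side2')
E
```

```text
[0.6112204  0.28261186 0.24952079] [-4.10748653e+01  5.75908213e+00  3.08830754e-02]
```

View pics/side2.png

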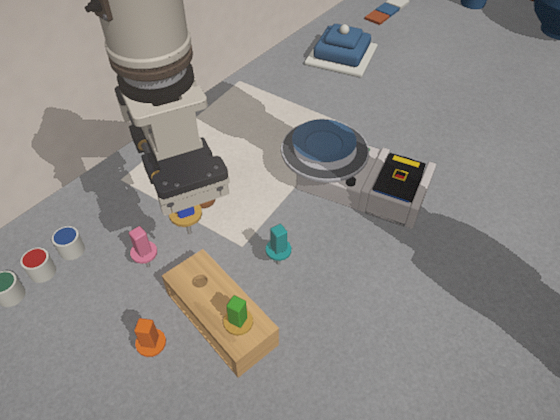

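The tool is lifted and the empty hole shows at (200,281). Now I'll carry it over to the pit.

Request:
apply_moves --plan '[[[-3,0.4,0],[0,0,0]],[[-7,1,0],[0,0,0]],[[-11,1.5,0],[0,0,0]],[[-15,2.1,0],[0,0,0]],[[-19,2.7,0],[0,0,0]],[[-23,3.2,0],[0,0,0]],[[-27,3.8,0],[0,0,0]],[[-31,4.4,0],[0,0,0]],[[-35,4.9,0],[0,0,0]],[[-38.5,5.4,0],[0,0,0]],[[-40.5,5.7,0],[0,0,0]],[[-41.1,5.75,0],[0,0,0]]]'

```text
time: 4.08
ee_pos: [0.4792, -0.1175, 0.2471]
tool_rot: [[0.443, 0.896, -0.008], [0.896, -0.443, -0.004], [-0.007, -0.006, -1.0]]
contact_force: [-0.6, -0.1, -1.4]
width: 0.237
```

Request:
apply_moves --plan '[[[0,0,3],[0,0,0]],[[0,0,6],[0,0,0]],[[0,0,8],[0,0,0]],[[0,0,8.5],[0,0,0]],[[0,0,8.5],[0,0,0]],[[0,0,8.5],[0,0,0]]]'

```text
time: 4.58
ee_pos: [0.4786, -0.117, 0.1618]
tool_rot: [[0.442, 0.897, -0.009], [0.897, -0.442, -0.003], [-0.007, -0.007, -1.0]]
contact_force: [0.1, 0.9, -0.8]
width: 0.237
```

```bash
python3 - <<'E'
from h import *
st=robot.read_state(); print(st['time'],st['ee_pos'],st['contact_force'])
R=st['tool_rot'];tip=st['ee_pos']+R@[0,0,.0754]
for n in ['side','scene','wrist']:
    c=snap(n,n+'3'); print(n,proj(c,tip),proj(c,[.4835,-.112,.06]))
crop('side3',340,110,450,230,5,'a3');crop('scene3',190,80,290,205,5,'b3')
E
```

```text
4.5833 [ 0.47859611 -0.1169843   0.1618147 ] [ 0.11866314  0.87269196 -0.81563151]
side (np.float64(406.33121330536187), np.float64(164.7881494996568)) (np.float64(399.4041757473241), np.float64(175.2534213396549))
scene (np.float64(236.79908634257168), np.float64(130.3126120120536)) (np.float64(237.35308405012802), np.float64(141.45911480402395))
wrist (np.float64(284.8282502195764), np.float64(216.90513057104823)) (np.float64(288.7342900292207), np.float64(196.8284201773733))
```

View pics/a3.png

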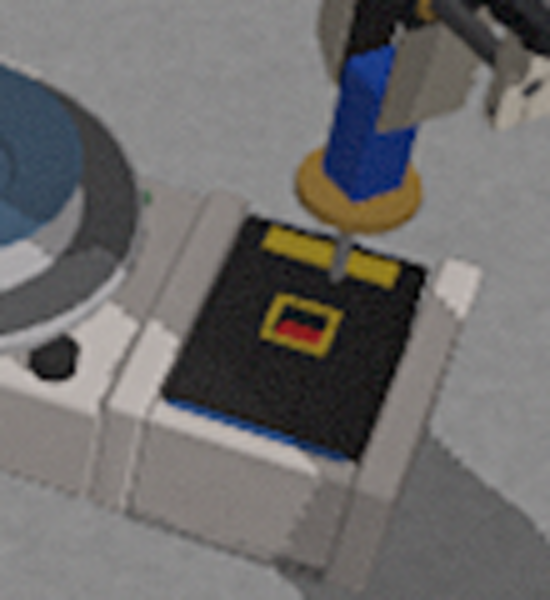

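View pics/b3.png

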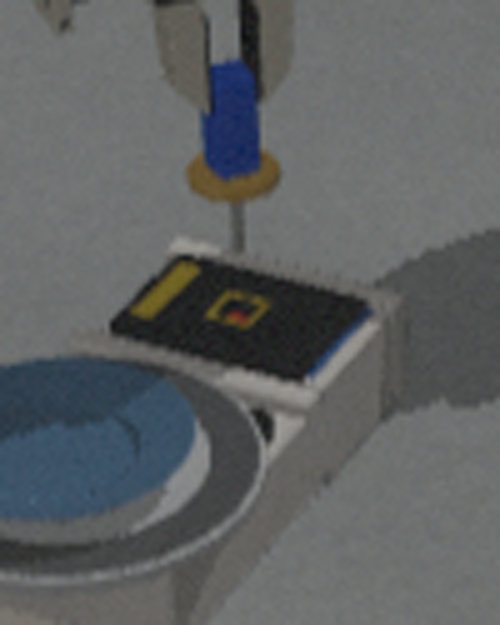

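View pics/wrist3.png

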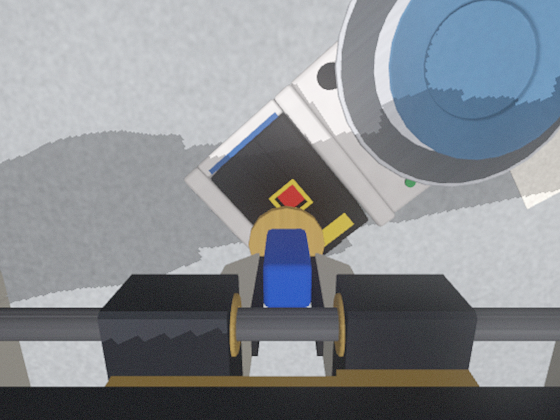

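```bash
python3 - <<'E'
from h import *
s=load('scene3'); d=load('side3'); w=load('wrist3')
print('tip', [ (onz(c,u,v,.0864)*1000).round(1) for c,u,v in [(s,237.4,130),(d,408,166.2)]])
print('pit', [ (onz(c,u,v,.060)*1000).round(1) for c,u,v in [(s,237.6,141.8),(d,400.4,175),(w,291,198.5)]])
E
```

```text
tip [array([ 475.9, -117.1,   86.4]), array([ 473.7, -115.9,   86.4])]
pit [array([ 484.2, -110.5,   60. ]), array([ 482.4, -113.7,   60. ]), array([ 484.5, -113.9,   60. ])]
```

Request:
apply_moves --plan '[[[0.35,0.25,0.5],[0,0,0]],[[0.7,0.55,1.2],[0,0,0]],[[0.7,0.55,1.8],[0,0,0]],[[0.7,0.55,1.8],[0,0,0]],[[0.7,0.55,1.8],[0,0,0]],[[0.7,0.55,1.8],[0,0,0]]]'

```text
time: 5.23
ee_pos: [0.4874, -0.1139, 0.145]
tool_rot: [[0.443, 0.896, -0.006], [0.896, -0.443, -0.004], [-0.006, -0.004, -1.0]]
contact_force: [0.3, 0.2, -0.9]
width: 0.231
```

```bash
python3 - <<'E'
from h import *
st=robot.read_state(); print(st['time'],st['ee_pos'],st['contact_force'])
R=st['tool_rot'];tip=st['ee_pos']+R@[0,0,.0754];print(tip)
for n in ['side','scene']:
    c=snap(n,n+'4')
crop('side4',365,140,435,200,10,'a4');crop('scene4',210,110,270,170,10,'b4')
E
```

```text
5.2333 [ 0.48744972 -0.11389616  0.14502083] [ 0.32799103  0.15175676 -0.93372377]
[ 0.48696597 -0.11419831  0.06962299]
```

View pics/a4.png

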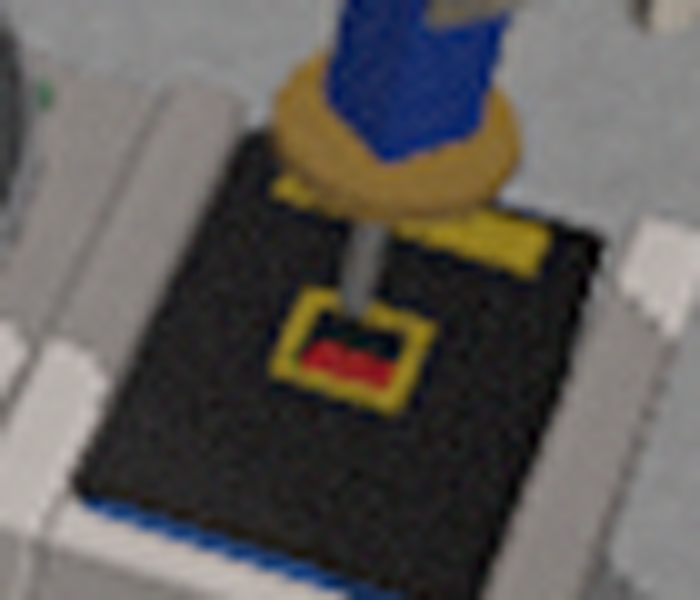

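View pics/b4.png

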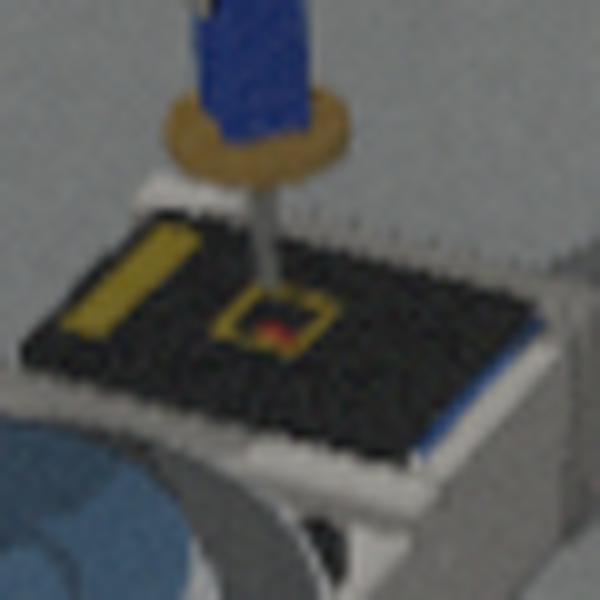

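```bash
python3 - <<'E'
from h import *
s=load('scene4'); d=load('side4'); R=robot.read_state()['tool_rot']
for c,a,b in [(s,(236.8,138.2),(237.3,141.9)),(d,(400.7,170.7),(400.4,175.2))]:
    t=onz(c,*a,.0696);p=onz(c,*b,.06); dd=p-t; print((t*1000).round(1),(p*1000).round(1),(dd*1000).round(1),(R.T@dd*1000).round(1))
E
```

```text
[ 484.5 -112.2   69.6] [ 485.  -110.8   60. ] [ 0.5  1.4 -9.6] [ 1.6 -0.2  9.6]
[ 484.2 -114.3   69.6] [ 482.1 -113.3   60. ] [-2.1  1.  -9.6] [ 0.1 -2.3  9.6]
```

Request:
apply_moves --plan '[[[0.1,-0.1,0.4],[0,0,0]],[[0.1,-0.1,0.8],[0,0,0]],[[0.1,-0.1,1.2],[0,0,0]],[[0.1,-0.1,1.6],[0,0,0]],[[0.1,-0.1,2],[0,0,0]],[[0.1,-0.1,2.3],[0,0,0]],[[0.1,-0.1,2.6],[0,0,0]],[[0.1,-0.1,2.6],[0,0,0]],[[0.1,-0.1,2.6],[0,0,0]]]'

```text
time: 6.08
ee_pos: [0.4872, -0.1128, 0.1195]
tool_rot: [[0.443, 0.896, -0.006], [0.896, -0.443, -0.004], [-0.006, -0.003, -1.0]]
contact_force: [-0.3, 0.5, 3.1]
width: 0.235
```

```bash
python3 - <<'E'
from h import *
st=robot.read_state(); print(st['time'],st['ee_pos'],st['contact_force'],st['ft_torque'])
for n in ['side','scene']:
    c=snap(n,n+'5')
crop('side5',365,140,435,200,10,'a5');crop('scene5',210,110,270,170,10,'b5')
E
```

```text
6.0833 [ 0.48718326 -0.11279186  0.11946122] [-0.28232179  0.48637441  3.09333513] [0.08289314 0.33369389 0.02756004]
```

View pics/a5.png

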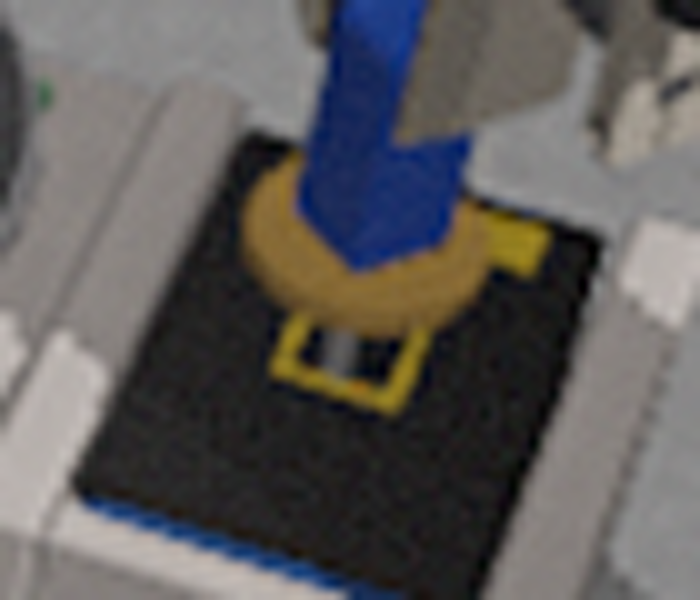

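View pics/b5.png

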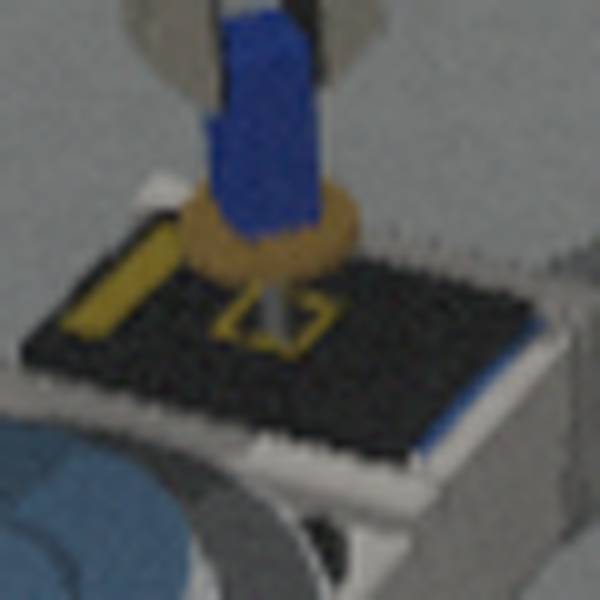

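The pin is standing in the pit and pressing the button. The force reads about 4 N, so I'll press a little further.

Request:
apply_moves --plan '[[[0,0,0.1],[0,0,0]],[[0,0,0.2],[0,0,0]],[[0,0,0.25],[0,0,0]],[[0,0,0.25],[0,0,0]],[[0,0,0.25],[0,0,0]]]'

```text
time: 6.6
ee_pos: [0.4872, -0.1128, 0.1172]
tool_rot: [[0.443, 0.896, -0.006], [0.896, -0.443, -0.004], [-0.006, -0.003, -1.0]]
contact_force: [-1.8, -0.5, 4.8]
width: 0.234
```

Request:
apply_moves --plan '[[[-0.38,0.32,0.03],[0,0,0]],[[-0.77,0.64,0.04],[0,0,0]],[[-1.15,0.96,0.05],[0,0,0]],[[-1.53,1.28,0.05],[0,0,0]],[[-1.92,1.6,0.05],[0,0,0]],[[-2.3,1.92,0.05],[0,0,0]],[[-2.68,2.24,0.05],[0,0,0]],[[-3.07,2.56,0.05],[0,0,0]],[[-3.45,2.88,0.05],[0,0,0]],[[-3.83,3.2,0.05],[0,0,0]],[[-3.83,3.2,0.05],[0,0,0]]]'

```text
time: 7.52
ee_pos: [0.4995, -0.1627, 0.117]
tool_rot: [[0.444, 0.896, -0.005], [0.896, -0.444, -0.005], [-0.006, -0.002, -1.0]]
contact_force: [0.4, 0.1, 4.4]
width: 0.233
```

```bash
python3 - <<'E'
from h import *
st=robot.read_state(); print(st['time'],st['ee_pos'],st['contact_force'],st['ft_torque'])
for n in ['side','scene']:
    c=snap(n,n+'6')
crop('side6',350,110,450,220,5.4,'a6');crop('scene6',190,90,290,190,6,'b6')
E
```

```text
7.5167 [ 0.49948675 -0.16267001  0.11698877] [0.41879133 0.13803863 4.35534094] [0.14618172 0.14286427 0.05174649]
```

View pics/a6.png

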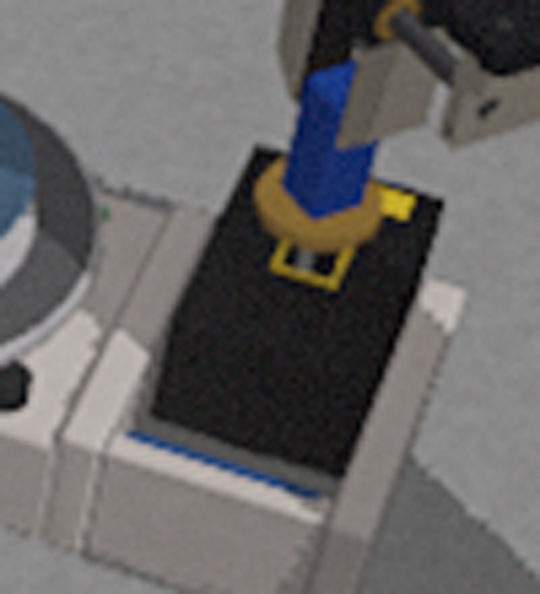

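View pics/b6.png

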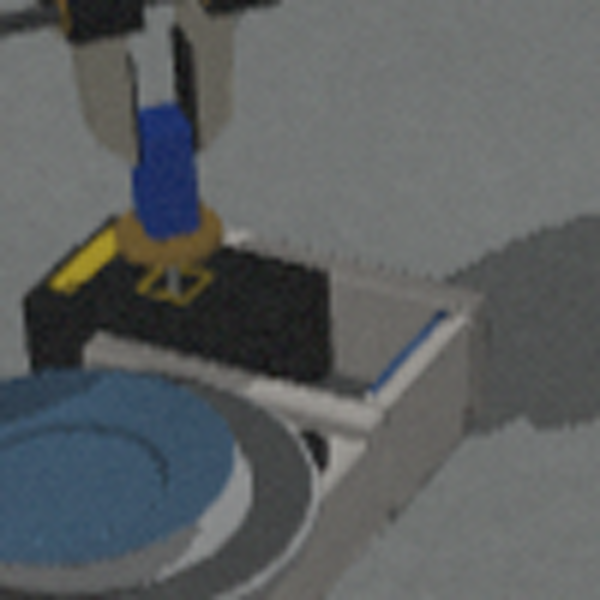

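The pack has slid out by roughly 45 mm. I'll keep pushing gently towards the stop.

Request:
apply_moves --plan '[[[-0.3,0.25,0.03],[0,0,0]],[[-0.6,0.5,0.03],[0,0,0]],[[-0.8,0.66,0.03],[0,0,0]],[[-0.95,0.8,0.03],[0,0,0]],[[-1.05,0.88,0.03],[0,0,0]],[[-1.05,0.88,0.03],[0,0,0]],[[-1.05,0.88,0.03],[0,0,0]]]'

```text
time: 8.2
ee_pos: [0.5026, -0.1739, 0.1169]
tool_rot: [[0.443, 0.897, -0.005], [0.897, -0.443, -0.003], [-0.005, -0.003, -1.0]]
contact_force: [-2.7, 3.0, 6.6]
width: 0.233
```

```bash
python3 - <<'E'
from h import *
st=robot.read_state(); print(st['time'],st['ee_pos'],st['contact_force'],st['ft_torque'])
for n in ['side','scene']:
    c=snap(n,n+'7')
crop('side7',350,90,450,200,5.4,'a7')
crop('scene7',190,80,290,180,6,'b7')
E
```

```text
8.2 [ 0.50256018 -0.17392837  0.11685852] [-2.70059999  2.9685209   6.57274979] [ 9.74004214e-01  6.56925922e-01 -6.80977877e-04]
```

View pics/a7.png

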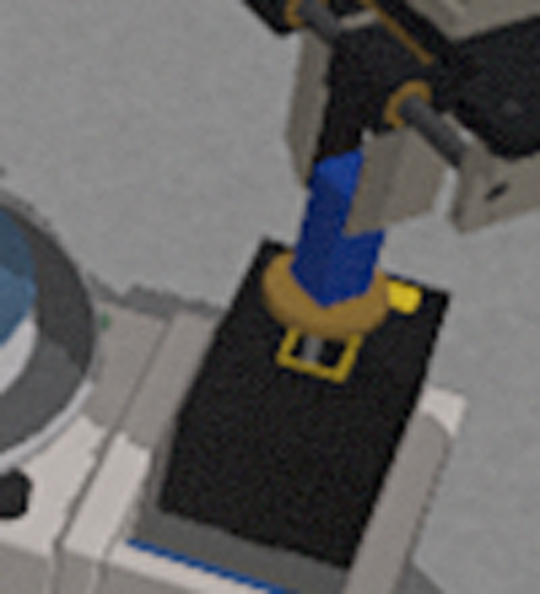

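View pics/b7.png

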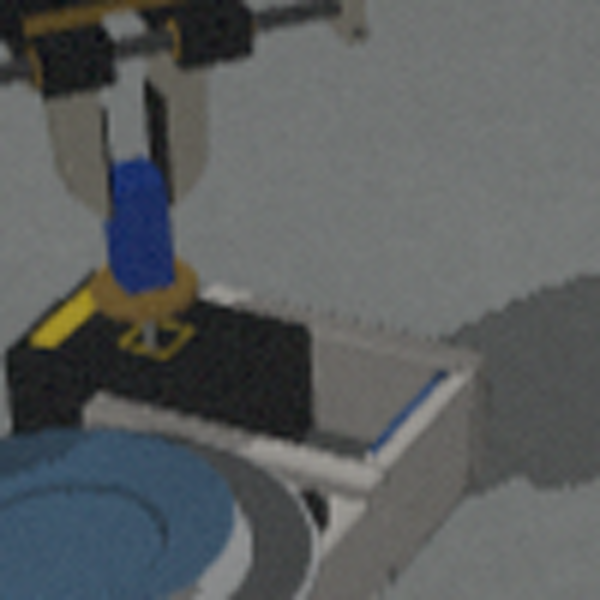

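```bash
python3 - <<'E'
from h import *
d=load('side7');s=load('scene7'); f=lambda c,p:(onz(c,*p,.06)*1000).round(1)
# frame near (+y) edge corners and pack rear corners
g=lambda x,y:(x/5.4+350,y/5.4+90)
h0=lambda x,y:(x/7+345,y/7+140)
b0=lambda x,y:(x/7+190,y/7+115); b1=lambda x,y:(x/6+190,y/6+80)
for n,A,B,c in [('frame +y corner L',h0(330,265),g(279,364),d),('frame +y corner R',h0(415,290),g(347,381),d),('pack right rear',h0(465,432),g(347,568),d),('left front? ',h0(312,95),g(265,238),d),('right front',h0(562,160),g(449,294),d),('scene frame',b0(334,189),b1(156,338),s),('scene left front',b0(250,112),b1(95,270),s)]:
    print(n,f(c,B)-f(c,A),np.linalg.norm(f(c,B)-f(c,A)))
E
```

```text
frame +y corner L [ 14.2 -58.9   0. ] 60.587539973166116
frame +y corner R [ 13.2 -60.2   0. ] 61.63018740844456
pack right rear [  3.8 -17.    0. ] 17.419529270333342
left front?  [ 14.9 -61.2   0. ] 62.98769721143962
right front [ 13.2 -56.    0. ] 57.534685190761245
scene frame [ 14.6 -58.4   0. ] 60.197342134017845
scene left front [ 10.6 -58.8   0. ] 59.74780330689989
```

The pack has moved about 60 mm, so it is at its stop with the button still held down. I'll ease off the wall and lift straight up.

Request:
apply_moves --plan '[[[0.25,-0.2,0],[0,0,0]],[[0.35,-0.28,-0.1],[0,0,0]],[[0.35,-0.28,-1],[0,0,0]],[[0.35,-0.28,-2.5],[0,0,0]],[[0.35,-0.28,-5],[0,0,0]],[[0.35,-0.28,-8.5],[0,0,0]],[[0.35,-0.28,-12],[0,0,0]],[[0.35,-0.28,-13.3],[0,0,0]],[[0.35,-0.28,-13.3],[0,0,0]],[[0.35,-0.28,-13.3],[0,0,0]]]'

```text
time: 9.13
ee_pos: [0.5021, -0.1691, 0.2501]
tool_rot: [[0.443, 0.897, -0.004], [0.897, -0.443, -0.004], [-0.005, -0.002, -1.0]]
contact_force: [-0.4, -0.5, -0.8]
width: 0.232
```

```bash
python3 - <<'E'
from h import *
st=robot.read_state(); R=st['tool_rot'];print(st['time'],st['ee_pos'],st['contact_force'],R[:,2],R.T@(np.array([.6115,.2827,.25])-st['ee_pos'])*100)
snap('side','side8');snap('scene','scene8')
E
```

```text
9.1333 [ 0.50211676 -0.16913657  0.2500781 ] [-0.37336868 -0.45366702 -0.75408029] [-0.00445925 -0.00363721 -0.99998344] [ 45.35524245 -10.20145386  -0.2053093 ]
```

View pics/side8.png

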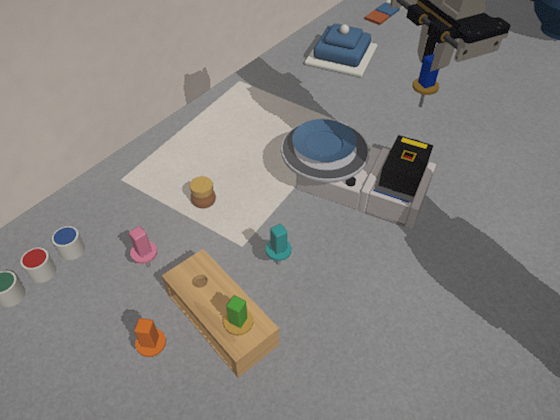

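View pics/scene8.png

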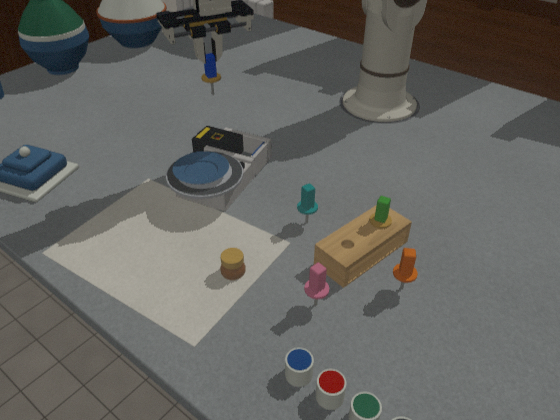

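The pack stays out with the red button up, and plate and jar are unmoved. Now back above the hole.

Request:
apply_moves --plan '[[[3,-0.7,0],[0,0,0]],[[7,-1.6,0],[0,0,0]],[[11,-2.5,0],[0,0,0]],[[15,-3.4,0],[0,0,0]],[[19,-4.3,0],[0,0,0]],[[23,-5.2,0],[0,0,0]],[[27,-6.1,0],[0,0,0]],[[31,-7,0],[0,0,0]],[[35,-7.9,0],[0,0,0]],[[39,-8.8,0],[0,0,0]],[[43,-9.7,-0.1],[0,0,0]],[[45.3,-10.2,-0.2],[0,0,0]]]'

```text
time: 10.23
ee_pos: [0.6078, 0.2881, 0.2451]
tool_rot: [[0.438, 0.899, -0.013], [0.899, -0.438, -0.001], [-0.006, -0.011, -1.0]]
contact_force: [0.2, 0.7, -0.2]
width: 0.236
```

Request:
apply_moves --plan '[[[0,0,3],[0,0,0]],[[0,0,5.5],[0,0,0]],[[0,0,7.5],[0,0,0]],[[0,0,8],[0,0,0]],[[0,0,8],[0,0,0]],[[0,0,8],[0,0,0]]]'

```text
time: 10.73
ee_pos: [0.6065, 0.2878, 0.1645]
tool_rot: [[0.439, 0.899, -0.014], [0.899, -0.439, -0.001], [-0.007, -0.012, -1.0]]
contact_force: [-0.1, -0.3, -0.3]
width: 0.232
```

```bash
python3 - <<'E'
from h import *
st=robot.read_state(); R=st['tool_rot'];print(st['time'],st['ee_pos'],st['contact_force'],R[:,2],R.T@(np.array([.6115,.2827,.0904])-st['ee_pos'])*100)
tip=st['ee_pos']+R@[0,0,.0754]
for n in ['side','scene']:
    c=snap(n,n+'9');print(proj(c,tip),proj(c,[.6115,.2827,.055]))
crop('side9',140,210,270,330,5,'a9');crop('scene9',300,170,420,280,5,'b9')
E
```

```text
10.7333 [0.60654849 0.28778811 0.16453598] [-0.09865964 -0.30480712 -0.31275013] [-0.01440984 -0.00115501 -0.99989551] [-0.18554274  0.76036081  7.40627573]
(np.float64(196.61969889052227), np.float64(271.4230945170201)) (np.float64(198.76386965019316), np.float64(279.47022869418174))
(np.float64(351.704579452887), np.float64(229.5774635481092)) (np.float64(346.0505045408227), np.float64(243.55570725674676))
```

View pics/a9.png

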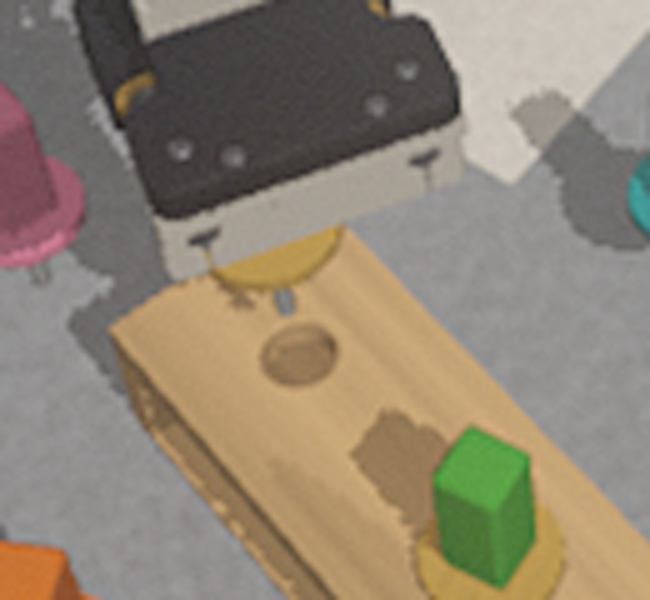

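View pics/b9.png

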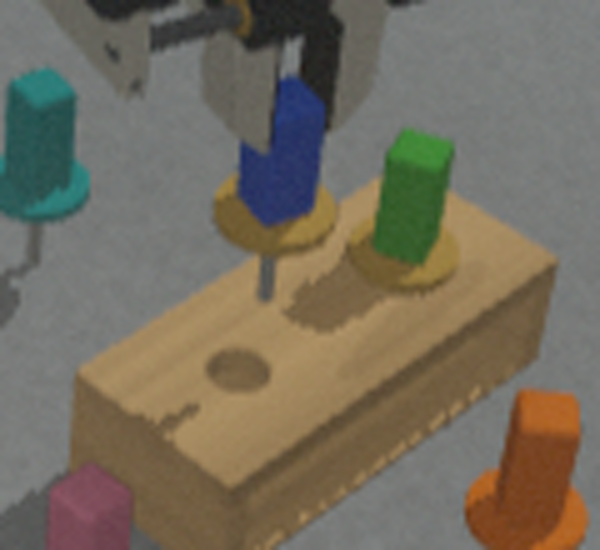

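Request:
apply_moves --plan '[[[-0.1,0.4,0.5],[-0.006,0.003,0]],[[-0.2,0.75,1],[-0.012,0.007,0]],[[-0.2,0.75,1.7],[-0.012,0.007,0]],[[-0.2,0.75,1.7],[-0.012,0.007,0]],[[-0.2,0.75,1.7],[-0.012,0.007,0]]]'

```text
time: 11.25
ee_pos: [0.6129, 0.2828, 0.1488]
tool_rot: [[0.439, 0.898, 0.002], [0.898, -0.439, 0.001], [0.001, 0.001, -1.0]]
contact_force: [-1.1, -0.1, -0.8]
width: 0.235
```

```bash
python3 - <<'E'
from h import *
st=robot.read_state(); R=st['tool_rot'];print(st['time'],st['ee_pos'],st['contact_force'],R[:,2],R.T@(np.array([.6115,.2827,.0904])-st['ee_pos'])*100)
for n in ['side','scene']:
    c=snap(n,n+'10')
crop('side10',140,210,270,330,5,'a10');crop('scene10',300,170,420,280,5,'b10')
E
```

```text
11.25 [0.61290517 0.28280734 0.14876202] [-1.07693075 -0.0769554  -0.75053004] [ 1.53216576e-03  7.58574369e-04 -9.99998539e-01] [-0.07924643 -0.1276238   5.83596984]
```

View pics/a10.png

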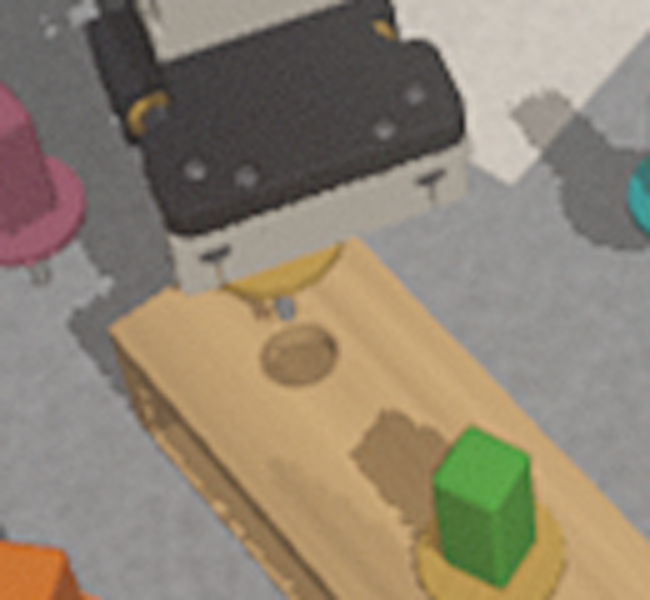

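View pics/b10.png

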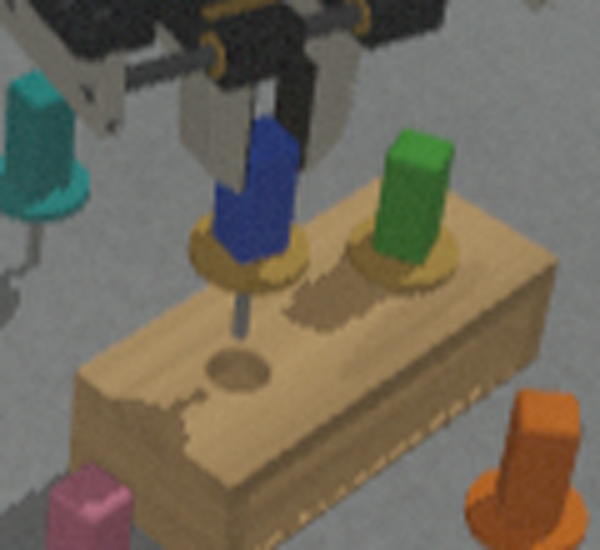

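```bash
python3 - <<'E'
from h import *
s=load('scene10'); d=load('side10'); R=robot.read_state()['tool_rot']
for c,a,b in [(s,(348.2,237.2),(347.6,243.8)),(d,(197.4,272.4),(200,281))]:
    t=onz(c,*a,.0734);p=onz(c,*b,.055); dd=p-t; print((t*1000).round(1),(p*1000).round(1),(R.T@dd*1000).round(1))
E
```

```text
[611.8 285.8  73.4] [610.2 285.3  55. ] [-1.2 -1.3 18.4]
[612.2 282.   73.4] [608.  283.5  55. ] [-0.5 -4.4 18.4]
```

The pin is about 2–3 mm off the hole centre, with ±9 mm clearance. I'll correct that and lower it.

Request:
apply_moves --plan '[[[-0.1,-0.25,0.8],[0,0,0]],[[-0.1,-0.25,1.8],[0,0,0]],[[-0.1,-0.25,2.8],[0,0,0]],[[-0.1,-0.25,3.8],[0,0,0]],[[-0.1,-0.25,4.7],[0,0,0]],[[-0.1,-0.25,5.4],[0,0,0]],[[-0.1,-0.25,5.7],[0,0,0]],[[-0.1,-0.25,5.7],[0,0,0]],[[-0.1,-0.25,5.7],[0,0,0]]]'

```text
time: 12.1
ee_pos: [0.6109, 0.2839, 0.0924]
tool_rot: [[0.439, 0.899, 0.003], [0.899, -0.439, 0.002], [0.003, 0.002, -1.0]]
contact_force: [0.2, -1.1, -0.8]
width: 0.23
```

```bash
python3 - <<'E'
from h import *
st=robot.read_state(); R=st['tool_rot'];print(st['time'],st['ee_pos'],st['contact_force'],R[:,2])
for n in ['side','scene']:
    c=snap(n,n+'11')
crop('scene11',300,170,420,280,5,'b11')
E
```

```text
12.1 [0.61091086 0.28389137 0.09244891] [ 0.16079592 -1.14885963 -0.78376779] [ 0.00275384  0.00169007 -0.99999478]
```

View pics/b11.png

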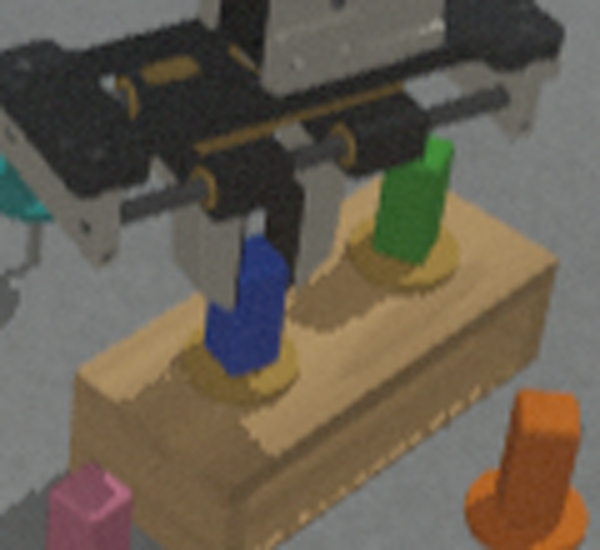

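Request:
apply_moves --plan '[[[0,0,0.1],[0,0,0]],[[0,0,0.2],[0,0,0]],[[0,0,0.2],[0,0,0]],[[0,0,0.2],[0,0,0]]]'

```text
time: 12.53
ee_pos: [0.6112, 0.2839, 0.0911]
tool_rot: [[0.439, 0.899, 0.004], [0.899, -0.439, 0.002], [0.003, 0.002, -1.0]]
contact_force: [-0.7, 0.6, -1.2]
width: 0.232
```

Request:
apply_moves --plan '[[[0,0,0],[0,0,0]],[[0,0,0],[0,0,0]],[[0,0,0],[0,0,0]],[[0,0,0],[0,0,0]],[[0,0,0],[0,0,0]],[[0,0,0],[0,0,0]]]' --fingers 0.2

```text
time: 13.03
ee_pos: [0.6113, 0.2839, 0.0912]
tool_rot: [[0.439, 0.899, 0.004], [0.899, -0.439, 0.002], [0.003, 0.003, -1.0]]
contact_force: [0.0, 0.5, 0.3]
width: 0.586
```

Request:
apply_moves --plan '[[[0,0,-1],[0,0,0]],[[0,0,-3],[0,0,0]],[[0,0,-6],[0,0,0]],[[0,0,-9],[0,0,0]],[[0,0,-12],[0,0,0]],[[0,0,-14],[0,0,0]],[[0,0,-14],[0,0,0]],[[0,0,-14],[0,0,0]],[[0,0,-14],[0,0,0]]]'

```text
time: 13.78
ee_pos: [0.6104, 0.2834, 0.231]
tool_rot: [[0.439, 0.899, 0.003], [0.899, -0.439, 0.002], [0.003, 0.002, -1.0]]
contact_force: [0.5, 0.1, -0.6]
width: 0.599
```

```bash
python3 - <<'E'
from h import *
st=robot.read_state(); print(st['time'],st['ee_pos'],st['contact_force'],st['width'])
for n in ['side','scene','wrist']: c=snap(n,n+'12')
crop('scene12',180,110,420,290,3.3,'b12');crop('side12',110,100,450,350,2.3,'a12')
E
```

```text
13.7833 [0.61041004 0.28336925 0.23100873] [ 0.46439736  0.12770263 -0.57870345] 0.5986254442601805
```

View pics/b12.png

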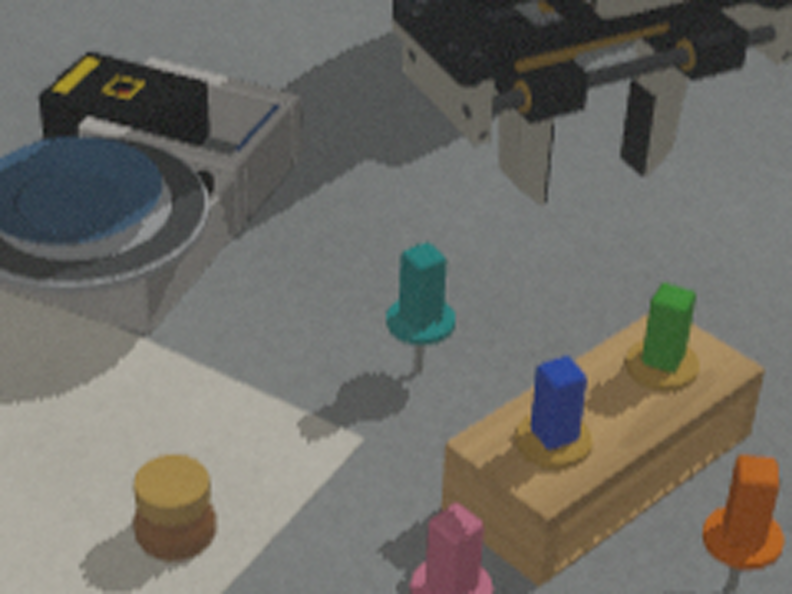

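View pics/a12.png

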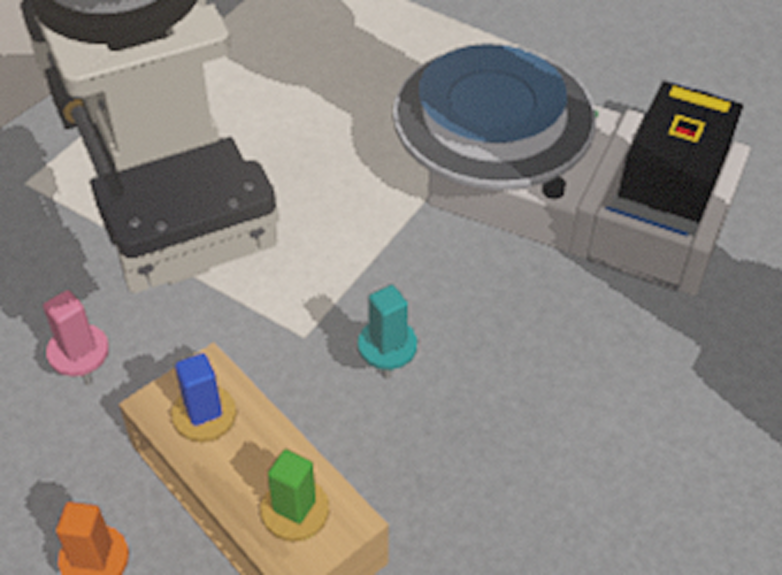

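View pics/wrist12.png

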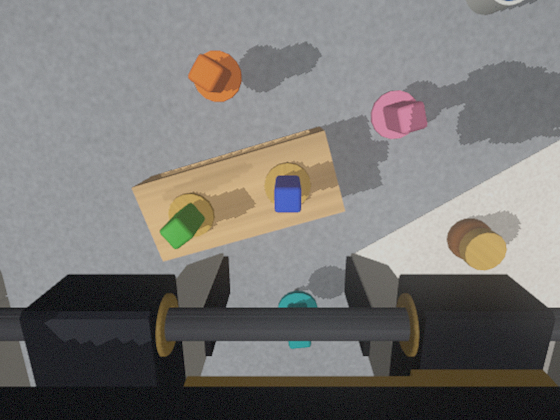

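The pin tool hangs upright in its own hole, the pack is out with the button up, and nothing else has moved. I'm handing in.

```bash
python3 -c "
from h import *
print(robot.job_done())"
```

```text
the job is handed in; nothing more can be done
None
```

The job is done and was handed in at about 13.8 s of the 56 s allowed; no verdict is reported.

I took the blue pin tool from the rack and pressed the release button down. The force was about 5.7 N, which matches fully down. With the button still held, I pushed the pack out and then hung the tool back in its own hole.

**Last checks:**
- **Pack:** the camera images taken at the end of the push put it about 60 mm out, at its stop. One of the seven image points compared, the pack's rear right corner, gave only 17 mm. I took that as a misread corner and went with the other six, which gave 57 to 63 mm.
- **Button:** the final pictures show it red in its pit, up again.
- **Pin tool:** it hangs upright in the hole it came from, released about 1 mm from where I gripped it.
- **Stamp, plate and jar:** they look unmoved in the pictures; I did not measure them.
- **Gripper:** it is open and clear above the rack, touching nothing.

The scene and side cameras disagreed by 2–5 mm on some positions. I averaged them, and both the pit and the rack hole had enough clearance for that.

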